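# Clear a parts case lid, free its catch if caught, hold it open

### The job

Lift the brass spacer ring off the grip post on the lid of the parts case and set it down in the steel dish. Then tug the lid up by its grip post, with the red thumb slide still untouched, to learn whether the catch holds it; if it is caught, let the lid down, push the red slide all the way along its slot to free the catch, and pull the lid again. Finish with the lid raised well open and keep holding it there by its post (it drops shut if let go); leave the grease tin, piston and spark plug where they are.

Things in the scene. Friction and masses are not known exactly. Their poses are not given: they have to be found in the camera images.
- case: Blue-grey steel parts case, 105 x 166 x 53 mm high, screwed to the bench. Origin under its centre at bench level; +x to its back, +y to its left, z up. Hinge line along y at x = +56 mm, z = 53 mm. A grey latch housing sits at its front (x -52 to -114 mm, y -65 to +65 mm, top 30 mm above the bench). The catch is inside, out of sight: in some starts it holds the lid, in others not.
- case_lid (a joint): Lid of the case, 109 x 168 mm, its top 53 mm above the bench when shut. rad; 0 = shut, grows as its front rises; a stay stops it at 1.0. A caught lid rises only about 0.09 rad and stops hard (a tug of 10 N tells); a free one needs about 2 N at the post, turns freely and drops shut when let go.
- grip_post: Upright round steel post on the lid, 20 mm in diameter, 45 mm tall. Origin at the middle of its foot on the lid top: case x = -30, y = 0, z = 53 mm when shut, so 86 mm from the hinge line. Its axes are the case's when the lid is shut, and tilt back with the lid.
- ring_mid (a point): Centre (half-way up) of the loose brass spacer ring: 50 mm outside, 31 mm inside diameter, 24 mm tall, 0.08 to 0.17 kg. At the start it lies flat on the lid round the grip post, its centre 12 mm above the lid top; the post stands 21 mm out of it. z is its axis.
- release (a joint): Red thumb slide of the catch, travel in m: 0 = home, 0.026 = all the way. It slides towards the case's +y, takes about 3 N, and stays where it is put. At the end of its travel the catch is clear of the lid, and the catch then stays clear.
- release_tab (a point): Middle of the red thumb slide's tab: a block 24 mm (case x) by 14 mm (case y) by 26 mm tall, standing on the latch housing (its foot 30 mm, its top 56 mm above the bench), 56 mm in front of the grip post; its axes are those of the case.
- dish: Round steel dish, 139 mm across the rim, 24 mm tall, loose, 0.4 kg. Its floor is flat, about 100 mm across and 2 mm above the bench; the bolts seen on it give no support. Origin at the centre of its underside.
- grease_mid (a point): Middle of a grease tin with a white lid, 77 mm wide, 52 mm tall; to be left alone.
- piston_mid (a point): Middle of a bright piston standing crown up, 66 mm wide, 57 mm tall; to be left alone.
- spark_plug: Spark plug lying on the bench to the right of the dish, 21 x 74 x 24 mm, origin on its underside; to be left alone.
There are look-alikes about, which are no part of the job. Of the things like the part that bears ring_mid, leave any that is orange; of the rest the smaller one is meant.

How it is judged:
On the way, in this order (a step that is already met when the one before it is completed fails the run):
1. the ring is in the dish (horizontal distance between ring_mid and dish below 0.045 m and z of ring_mid in the frame of dish below 0.036 m and angle between dish's own z axis and vertical below 0.2 rad), for 0.2 s.
2. the lid has been tugged up to its play (0.04 rad or more) with the red slide still home (within 5 mm) (value of joint case_lid above 0.04 rad and value of joint release below 0.005 m), for 0.1 s.
3. the lid is raised past 0.65 rad (value of joint case_lid above 0.65 rad), for 0.1 s.
At the end, for the whole second after the job is handed in: The lid stands still, open by 0.65 rad (37 degrees) or more, held by the fingers on its grip post (over 1 N of contact); the ring lies in the upright dish, its centre within 45 mm of the dish's axis and under 36 mm above its underside (all of step 1 and value of joint case_lid above 0.65 rad and velocity of joint case_lid between -0.1 and 0.1 rad/s and contact force between the fingers and grip_post above 1 N); the arm keeps its last pose, push and grip.
It fails at once if the grease tin was moved more than 30 mm (distance of grease_mid from where it was at the start of the episode above 0.03 m).
It fails at once if the piston was moved more than 30 mm (distance of piston_mid from where it was at the start of the episode above 0.03 m).
It fails at once if the spark plug was moved more than 30 mm (distance of spark_plug from where it was at the start of the episode above 0.03 m).
It also fails if it takes over 58 s, if anything falls off the work surface, if the arm or the gripper's body presses on something with over 40 N, if the wrist force passes 120 N, or if a joint passes its speed limit or range.

### The arm

A 6-joint arm with a two-finger parallel gripper is mounted at the origin on a cart in front of the work surface, level with it; the furniture and walls round the work are solid. World frame = base frame: x ahead of the robot, y to its left, z up, the work surface at z = 0. Lengths are in m, angles in rad, forces in N, time in s.
With the tool pointing down it reaches from about 0.15 to 0.775 m from the base axis. Payload 6.1 kg.
Tool frame: the origin (TCP) lies midway between the tips of the shut fingers; the grasp point (between the pads) lies 19 mm behind it; z points along the fingers, y is the line along which they close (so a half turn about z gives the same grasp; the last joint's range is limited). The gripper opens to 85 mm and grips with 20 to 120 N. Pads are 22 mm wide; open, the fingers measure 114 mm over their backs; the gripper's body (76 mm by 85 mm) begins 54 mm behind the grasp point. The pads swing forward as they close: fully open they stand 13 mm farther back than shut.
Start: joints at [-1.24, 0.126, -0.04, 1.405, 0, 1.571], TCP at [0.171, -0.497, 0.231] pointing down, gripper open.
Joint ranges: [-2.72, 2.72], [-0.95, 1.95], [-1.27, 1.35], [-1.78, 2.02], [-1.46, 1.47], [-3.14, 3.14]. Speed limits (rad/s): [2.39, 2.39, 3.01, 3.14, 3.14, 3.14].

### API

Orientations are given as a rotation vector (axis times angle).
In Python, from bench import r, eyes, workorder gives the robot as it stands.
- The arm moves only by the tool arm_command, never from a script. Its argument "moves" is a list that holds one entry, the list of rows, each a list of 7 numbers: the turn, a rotation vector about the tool's x, y, z each as a share of 0.5 rad, from -1 to 1, then the shift along the tool's x, y, z each as a share of 600 mm, from -1 to 1, then the gripper command: -1 is shut, 1 is fully open, values between are in proportion. A call has 1 to 20 rows; each row shifts and turns the commanded pose from where the row before left it, along the tool's axes as they then stand; what a row does not reach is not made up. A row lasts 1/12 s, in which the tool goes at most 41.7 mm and 7.16 degrees, less where a joint would pass 70% of its speed; a pose out of reach is approached as far as the arm can. A call with a number of a shift or a turn outside -1 to 1 is refused whole. A call with a gripper value outside its range is refused whole. The fingers move at their own pace and stop on an object; "grip_force" is the grip in N (left out, the last holds). Time passes only in rows, so rows that do not move let the fingers close. It gives the time, the measured TCP pose, the force, the opening and the grip force at its end, in the units of the state.
- r.state(): the state, without advancing time (a new reading comes with each control period).
- eyes.get_image(name): name is "scene" or "top"; returns the picture (420x560x3 uint8, red, green, blue); there is no depth.
- eyes.camera_params(name): a dict with "intrinsics" (3x3 intrinsics, pixels), "xyz" and "rotation" of the camera in the world. Camera axes: x right, y up, looking along -z (the intrinsics and any distortion apply to the point x, -y, -z); pixel columns grow to the right and rows downward; lengths in m; the calibration is good to about 2 mm. A picture is of the moment at which its call begins. camera_params takes no time and is no camera call.
- workorder.sign_off(): hands the job in; it is judged then, once.
The state is a dict: "time_s": time; "joint_positions": joint angles; "dq": joint speeds; "effort": joint torques, N m; "ee_pos": TCP position; "orientation": TCP orientation; "contact_force": force on the tool from outside, world axes, zero at the start; "moment": the same for the moment, N m; "grip_width": finger opening in m; "grip_force": force on a finger pad.
Only numpy, scipy, OpenCV 4.12 (cv2) and the standard library are available. Lean on these libraries where they do the work, as an engineer would, in place of code of your own. Each camera call takes 0.05 s, during which the arm holds its last target. There are 200 camera calls.

## Working session

There is one attempt and no reset: what is moved stays moved. The work goes in short steps, Python scripts to look and compute and a tool call to move; the robot and the scene stay as the last step left them, time stands still between calls to the robot, and variables do not carry over. Pictures are saved under pics/ and viewed, at most 10 in all, crops included, and the job is handed in when it is done.

Besides the shell and the picture viewer there is one more tool, called by a JSON object that holds its "name" and its "arguments". arm_command: Moves the arm, as the interface text tells. Its arguments: {"type":"object","properties":{"moves":{"type":"array"},"grip_force":{"type":"number"}},"required":["moves"]}

```bash
mkdir -p pics; ls
python3 - <<'E'
from bench import r,eyes,workorder
import cv2,numpy as np
for n in ("scene","top"):
    im=eyes.get_image(n); cv2.imwrite(f"pics/{n}0.png",im[:,:,::-1])
    p=eyes.camera_params(n); print(n,p)
print(r.state())
E
```

```text
pics
scene {'intrinsics': array([[421.98433853,   0.        , 276.4554104 ],
       [  0.        , 421.98433853, 205.37300816],
       [  0.        ,   0.        ,   1.        ]]), 'xyz': array([-0.3002534 ,  0.41052062,  0.63889303]), 'rotation': array([ 0.62914528, -1.02145829, -1.88364697])}
top {'intrinsics': array([[516.68229464,   0.        , 284.68966017],
       [  0.        , 516.68229464, 205.69203596],
       [  0.        ,   0.        ,   1.        ]]), 'xyz': array([0.32579994, 0.00608255, 1.28861035]), 'rotation': array([ 0.11572395, -0.13869015, -1.59371025])}
{'time_s': 0.1, 'joint_positions': array([-1.24000870e+00,  1.26326419e-01, -4.05139271e-02,  1.40540400e+00,
       -3.81418935e-05,  1.57082514e+00]), 'dq': array([-0.00135622, -0.0021053 ,  0.0019132 , -0.00058439,  0.00057347,
       -0.00030418]), 'effort': array([-1.45686604e-04, -4.36905134e+01,  3.53606415e+01,  1.37297093e-02,
        7.65812229e-05,  4.55014714e-06]), 'ee_pos': array([ 0.17038185, -0.49618874,  0.23059964]), 'orientation': array([-3.09732605e+00, -5.16955570e-01,  4.33413555e-04]), 'contact_force': array([-0.4656947 ,  1.10430398,  0.29130183]), 'moment': array([-0.06115474,  0.04788977,  0.00122616]), 'grip_force': 0.0, 'grip_width': 0.08514663569316297}
```

View pics/scene0.png

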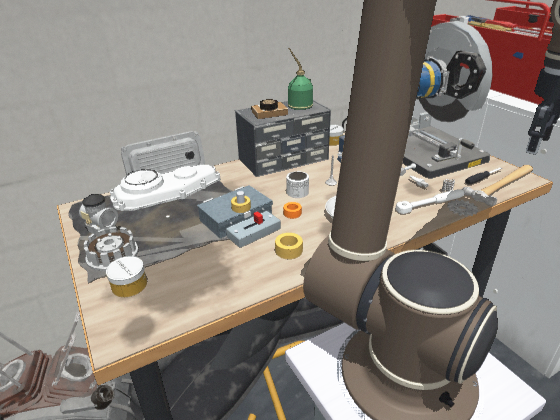

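View pics/top0.png

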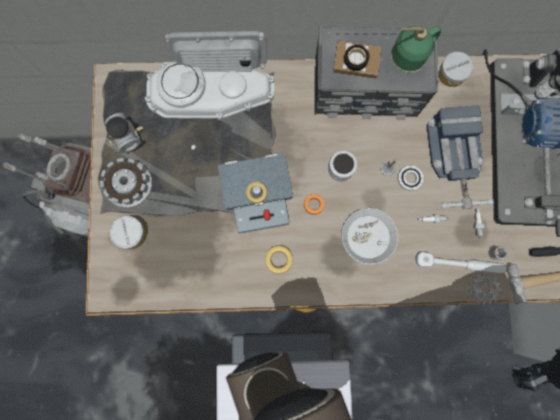

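Ring candidates in top view: yellow ring on the post (257,191), orange ring (314,204, left alone), larger yellow ring on the bench (279,259). The description picks the one on the post; I'll check it in a close crop.

```bash
cat > h.py <<'E'
import numpy as np,cv2
from scipy.spatial.transform import Rotation as R
from bench import r,eyes,workorder
def ray(n,u,v):
    p=eyes.camera_params(n);K=p['intrinsics']
    d=np.array([(u-K[0,2])/K[0,0],-(v-K[1,2])/K[1,1],-1.]);
    return p['xyz'],R.from_rotvec(p['rotation']).apply(d)
def at(n,u,v,z):
    o,d=ray(n,u,v);return o+d*(z-o[2])/d[2]
def pix(n,P):
    p=eyes.camera_params(n);K=p['intrinsics']
    c=R.from_rotvec(p['rotation']).inv().apply(np.asarray(P)-p['xyz']);return np.array([K[0,2]-K[0,0]*c[0]/c[2],K[1,2]+K[1,1]*c[1]/c[2]])
def crop(n,u,v,w,h,f,name):
    im=eyes.get_image(n)[v:v+h,u:u+w,::-1]
    cv2.imwrite('pics/'+name,cv2.resize(im,None,fx=f,fy=f,interpolation=cv2.INTER_CUBIC))
E
python3 - <<'E'
from h import *
crop('top',210,145,200,130,4,'c1.png')
print('ring',at('top',257,191,.077),'tab',at('top',267,215,.056),'dish',at('top',370,236,.024))
E
```

```text
ring [0.56002785 0.05069149 0.077     ] tab [0.50463015 0.02852023 0.056     ] dish [ 0.45048565 -0.22310773  0.024     ]
```

View pics/c1.png

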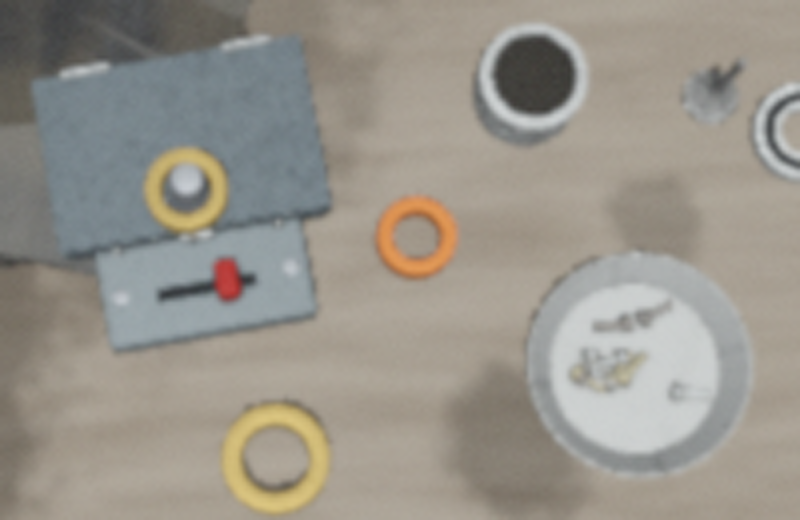

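The crop shows the smaller brass ring round the post at crop (187,190), the red tab at (228,279), near the right end of its slot, and the dish centred at about (638,363). Lid corners are at (33,82), (298,37), (330,212) and (62,257).

Run:
```python
from h import *
f=lambda u,v,z:at('top',210+(u-1.5)/4,145+(v-1.5)/4,z)
C=[f(33,82,.053),f(298,37,.053),f(330,212,.053),f(62,257,.053)]
print(np.round(C,4)); c=np.mean(C,0)
print('sizes',[np.linalg.norm(C[i]-C[(i+1)%4]) for i in range(4)])
y=(C[0]+C[3]-C[1]-C[2]);yaw=np.arctan2(-y[0],y[1]);x=C[0]+C[1]-C[2]-C[3];yaw2=np.arctan2(x[1],x[0])
print('center',c,'yaw',yaw,yaw2)
ex=np.array([np.cos(yaw),np.sin(yaw),0]);ey=np.array([-ex[1],ex[0],0])
print('ring',f(187,190,.077),'post',f(187,180,.098),'tab',f(228,279,.056))
print('slot',f(158,295,.03),f(256,278,.03))
print('post by lid',c-ex*.030, 'dish',f(638,363,.024))
P=f(187,182,.098)
d=f(228,279,.056)-P;print('tab rel post in case',d@ex,d@ey)
s=r.state();print(R.from_rotvec(s['orientation']).as_matrix())
print('piston top',f(533,75,.057),'orange',f(417,237,.02))
```

```text
[[ 0.6316  0.1461  0.053 ]
 [ 0.6561 -0.017   0.053 ]
 [ 0.5461 -0.0334  0.053 ]
 [ 0.5226  0.1294  0.053 ]]
sizes [np.float64(0.16491406187125543), np.float64(0.11114936228289163), np.float64(0.1644603656888897), np.float64(0.11026436473808027)]
center [0.58911236 0.05629591 0.053     ] yaw 0.14593451980617286 0.15029608376004625
ring [0.55733524 0.05223277 0.077     ] post [0.55928719 0.05131997 0.098     ] tab [0.50617466 0.0293894  0.056     ]
slot [0.50116831 0.07305669 0.03      ] [0.5101543  0.01265168 0.03      ]
post by lid [0.55943124 0.0519334  0.053     ] dish [ 0.45208541 -0.22103355  0.024     ]
tab rel post in case -0.05455926327479993 -0.014169935656129526
[[ 9.45784446e-01  3.24794766e-01 -3.76322823e-04]
 [ 3.24794984e-01 -9.45783781e-01  1.12124963e-03]
 [ 8.25599026e-06 -1.18268823e-03 -9.99999301e-01]]
piston top [ 0.62748395 -0.1602221   0.057     ] orange [ 0.53481423 -0.08813653  0.02      ]
```

Post from the lid outline and from its top agree: (0.559, 0.0515), case yaw ≈0.148. Tab offset (-55, -14) mm fits the slide being home. Moving above the post now.

{"name": "arm_command", "arguments": {"moves": [[[0,0,0.183,0,0,0,1],[0,0,0.183,0,0,0,1],[0,0,0,0.043,-0.045,0,1],[0,0,0,0.043,-0.045,0,1],[0,0,0,0.043,-0.045,0,1],[0,0,0,0.043,-0.045,0,1],[0,0,0,0.043,-0.045,0,1],[0,0,0,0.043,-0.045,0,1],[0,0,0,0.043,-0.045,0,1],[0,0,0,0.043,-0.045,0,1],[0,0,0,0.043,-0.045,0,1],[0,0,0,0.043,-0.045,0,1],[0,0,0,0.043,-0.045,0,1],[0,0,0,0.043,-0.045,0,1],[0,0,0,0.043,-0.045,0,1],[0,0,0,0.043,-0.045,0,1],[0,0,0,0.043,-0.045,0,1],[0,0,0,0.043,-0.045,0,1],[0,0,0,0.043,-0.045,0,1]]], "grip_force": 40}}

```text
time_s: 1.73
ee_pos: [0.5373, 0.0239, 0.2311]
orientation: [3.133, 0.233, -0.0]
contact_force: [1.0, -0.3, -0.2]
grip_width: 0.0854
grip_force: 0.0
```

```bash
cat >> h.py <<'E'
def go(x,y,z,yaw=.148):
    "tool-axis shares to reach a target, and tilt/yaw error shares"
    s=r.state();M=R.from_rotvec(s['orientation'])
    d=M.inv().apply(np.array([x,y,z])-s['ee_pos'])/.6
    G=R.from_matrix(np.array([[np.cos(yaw),np.sin(yaw),0],[np.sin(yaw),-np.cos(yaw),0],[0,0,-1]]).T)
    print('t',round(s['time_s'],2),'pos',s['ee_pos'].round(4),'F',s['contact_force'].round(1),'w',round(s['grip_width'],4),'gf',s['grip_force'])
    print('q',s['joint_positions'].round(2),'shift shares',d.round(4),'turn shares',((M.inv()*G).as_rotvec()/.5).round(4))
E
python3 -c "
from h import *
go(.559,.0517,.13)"
```

```text
t 1.73 pos [0.5373 0.0239 0.2311] F [ 1.  -0.3 -0.2] w 0.0854 gf 0.0
q [ 0.04  0.15 -0.01  1.41 -0.    3.04] shift shares [ 0.0426 -0.0405  0.1684] turn shares [0.0002 0.0006 0.0004]
```

q6 is close to its limit; I'll turn the tool half a turn (the same grasp) to gain margin.

{"name": "arm_command", "arguments": {"moves": [[[0,0,-0.2417,0,0,0,1],[0,0,-0.2417,0,0,0,1],[0,0,-0.2417,0,0,0,1],[0,0,-0.2417,0,0,0,1],[0,0,-0.2417,0,0,0,1],[0,0,-0.2417,0,0,0,1],[0,0,-0.2417,0,0,0,1],[0,0,-0.2417,0,0,0,1],[0,0,-0.2417,0,0,0,1],[0,0,-0.2417,0,0,0,1],[0,0,-0.2417,0,0,0,1],[0,0,-0.2417,0,0,0,1],[0,0,-0.2417,0,0,0,1],[0,0,-0.2417,0,0,0,1],[0,0,-0.2417,0,0,0,1],[0,0,-0.2417,0,0,0,1],[0,0,-0.2417,0,0,0,1],[0,0,-0.2417,0,0,0,1],[0,0,-0.2417,0,0,0,1],[0,0,-0.2417,0,0,0,1]]]}}

```text
time_s: 3.4
ee_pos: [0.5366, 0.0221, 0.2309]
orientation: [-0.884, -3.014, 0.0]
contact_force: [-0.1, 0.9, 0.6]
grip_width: 0.0854
grip_force: 0.0
```

{"name": "arm_command", "arguments": {"moves": [[[0,0,-0.2417,0,0,0,1],[0,0,-0.2417,0,0,0,1],[0,0,-0.2417,0,0,0,1],[0,0,-0.2417,0,0,0,1],[0,0,-0.2417,0,0,0,1],[0,0,-0.2417,0,0,0,1],[0,0,0,-0.0213,0.02,0,1],[0,0,0,-0.0213,0.02,0,1],[0,0,0,0,0,0,1]]]}}

```text
time_s: 4.15
ee_pos: [0.5596, 0.0511, 0.2305]
orientation: [0.235, -3.133, -0.001]
contact_force: [-0.7, -0.1, -1.0]
grip_width: 0.0855
grip_force: 0.0
```

```bash
python3 -c "
from h import *
go(.559,.0517,.13,.148+np.pi)
crop('scene',170,150,160,120,5,'s1.png')
print(pix('scene',[.559,.0517,.098]),pix('scene',r.state()['ee_pos']))"
```

```text
t 4.15 pos [0.5596 0.0511 0.2305] F [-0.7 -0.1 -1. ] w 0.0855 gf 0.0
q [ 0.09  0.2   0.04  1.42  0.   -0.06] shift shares [0.0008 0.001  0.1675] turn shares [ 0.0015 -0.0004  0.0034]
[240.04589312 191.62630154] [236.76159183 143.35444153]
```

View pics/s1.png

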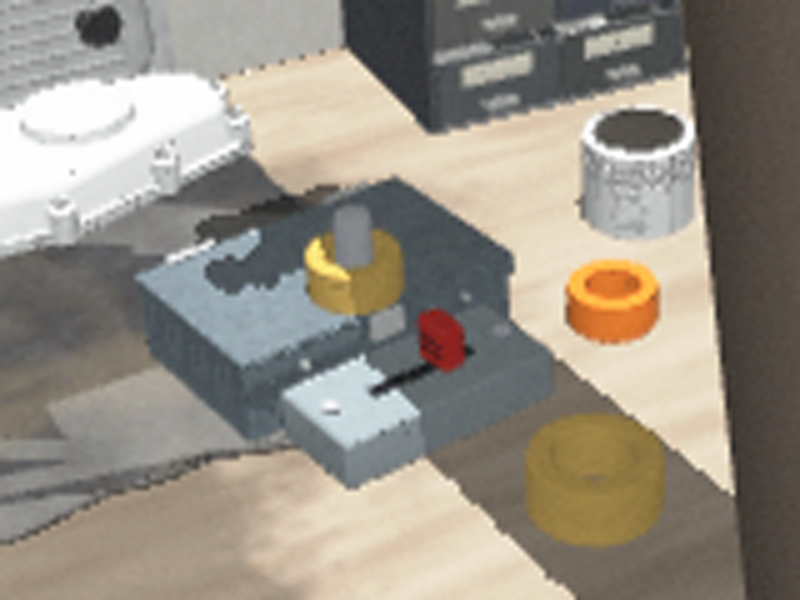

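Scene view: post top at full-image (240.6,192.4) against predicted (240,191.6), so the position is right within 2 mm. Going down over the ring.

{"name": "arm_command", "arguments": {"moves": [[[0,0,0,0.0008,0.001,0.035,1],[0,0,0,0,0,0.035,1],[0,0,0,0,0,0.035,1],[0,0,0,0,0,0.035,1],[0,0,0,0,0,0.035,1],[0,0,0,0,0,0.035,1],[0,0,0,0,0,0.025,1],[0,0,0,0,0,0.025,1],[0,0,0,0,0,0.02,1],[0,0,0,0,0,0.018,1],[0,0,0,0,0,0,1]]]}}

```text
time_s: 5.12
ee_pos: [0.5561, 0.0495, 0.0502]
orientation: [0.232, -3.129, 0.0]
contact_force: [-0.2, -0.6, -0.2]
grip_width: 0.0855
grip_force: 0.0
```

{"name": "arm_command", "arguments": {"moves": [[[0,0,0,0,0,0,0.3],[0,0,0,0,0,0,0],[0,0,0,0,0,0,-0.3],[0,0,0,0,0,0,-0.3],[0,0,0,0,0,0,-0.3],[0,0,0,0,0,0,-0.3],[0,0,0,0,0,0,-0.3],[0,0,0,0,0,0,-0.3]]], "grip_force": 40}}

```text
time_s: 5.78
ee_pos: [0.5586, 0.0502, 0.0539]
orientation: [-0.233, 3.131, 0.0]
contact_force: [-1.8, -0.2, 5.5]
grip_width: 0.0492
grip_force: 41.1
```

{"name": "arm_command", "arguments": {"moves": [[[0,0,0,0,0,-0.01,-0.3],[0,0,0,0,0,-0.02,-0.3],[0,0,0,0,0,-0.02,-0.3],[0,0,0,0,0,-0.02,-0.3],[0,0,0,0,0,-0.02,-0.3],[0,0,0,0,0,-0.03,-0.3],[0,0,0,0,0,-0.03,-0.3],[0,0,0,0,0,-0.03,-0.3],[0,0,0,0,0,-0.03,-0.3],[0,0,0,0,0,0,-0.3]]]}}

```text
time_s: 6.62
ee_pos: [0.5595, 0.0502, 0.1825]
orientation: [-0.232, 3.127, 0.0]
contact_force: [0.2, -0.0, -0.8]
grip_width: 0.0492
grip_force: 41.6
```

```bash
python3 -c "
from h import *
go(.452,-.221,.10,.148+np.pi)
crop('scene',170,110,160,120,5,'s2.png')"
```

```text
t 6.62 pos [0.5595 0.0502 0.1825] F [ 0.2 -0.  -0.8] w 0.0492 gf 41.588421911001205
q [ 0.09  0.19 -0.07  1.31 -0.   -0.06] shift shares [ 0.2449 -0.4205  0.1363] turn shares [-0.0008  0.0116  0.0006]
```

View pics/s2.png

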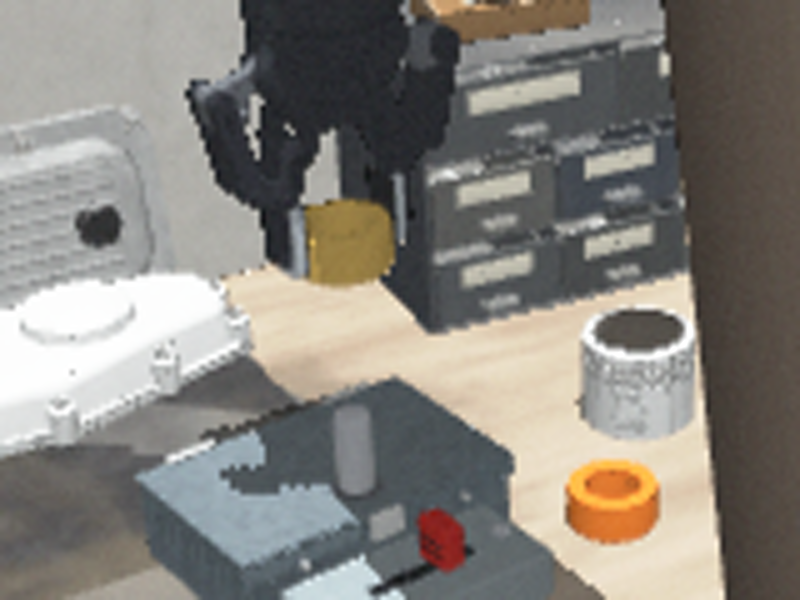

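The ring is held, level, near the fingertips (crop 348,242), and the post is bare. Over to the dish.

{"name": "arm_command", "arguments": {"moves": [[[0,0,0,0.0204,-0.035,0,-0.3],[0,0,0,0.0204,-0.035,0,-0.3],[0,0,0,0.0204,-0.035,0,-0.3],[0,0,0,0.0204,-0.035,0,-0.3],[0,0,0,0.0204,-0.035,0,-0.3],[0,0,0,0.0204,-0.035,0,-0.3],[0,0,0,0.0204,-0.035,0,-0.3],[0,0,0,0.0204,-0.035,0,-0.3],[0,0,0,0.0204,-0.035,0,-0.3],[0,0,0,0.0204,-0.035,0,-0.3],[0,0,0,0.0204,-0.035,0,-0.3],[0,0,0,0.0204,-0.035,0,-0.3],[0,0,0,0,0,0.03,-0.3],[0,0,0,0,0,0.03,-0.3],[0,0,0,0,0,0.03,-0.3],[0,0,0,0,0,0.03,-0.3],[0,0,0,0,0,0,-0.3],[0,0,0,0,0,0,-0.3]]]}}

```text
time_s: 8.17
ee_pos: [0.4486, -0.2203, 0.105]
orientation: [0.232, -3.13, -0.003]
contact_force: [0.5, -0.6, -1.2]
grip_width: 0.0493
grip_force: 41.8
```

```bash
python3 -c "
from h import *
go(.452,-.221,.007,.148+np.pi)"
```

```text
t 8.17 pos [ 0.4486 -0.2203  0.105 ] F [ 0.5 -0.6 -1.2] w 0.0493 gf 41.83843075297773
q [-0.46  0.11 -0.33  1.13 -0.   -0.6 ] shift shares [-0.006  -0.0024  0.1632] turn shares [ 0.0041 -0.0061  0.0005]
```

{"name": "arm_command", "arguments": {"moves": [[[0,0,0,-0.006,-0.0024,0.02,-0.3],[0,0,0,0,0,0.03,-0.3],[0,0,0,0,0,0.03,-0.3],[0,0,0,0,0,0.03,-0.3],[0,0,0,0,0,0.025,-0.3],[0,0,0,0,0,0.015,-0.3],[0,0,0,0,0,0.01,-0.3],[0,0,0,0,0,0,-0.3],[0,0,0,0,0,0,-0.3]]]}}

```text
time_s: 8.92
ee_pos: [0.4541, -0.2219, 0.0112]
orientation: [-0.233, 3.132, -0.001]
contact_force: [0.1, 0.4, -1.4]
grip_width: 0.0489
grip_force: 41.8
```

{"name": "arm_command", "arguments": {"moves": [[[0,0,0,0,0,0.006,-0.3],[0,0,0,0,0,0,-0.3],[0,0,0,0,0,0,0.2],[0,0,0,0,0,0,0.4],[0,0,0,0,0,0,0.4],[0,0,0,0,0,0,0.4],[0,0,0,0,0,0,0.4],[0,0,0,0,0,-0.01,0.4],[0,0,0,0,0,-0.03,0.4],[0,0,0,0,0,-0.05,0.4],[0,0,0,0,0,-0.06,0.4],[0,0,0,0,0,-0.06,0.4],[0,0,0,0,0,-0.06,0.4],[0,0,0,0,0,0,0.4],[0,0,0,0,0,0,0.4]]]}}

```text
time_s: 10.17
ee_pos: [0.455, -0.2224, 0.1718]
orientation: [-0.232, 3.128, -0.004]
contact_force: [0.3, 0.4, -0.3]
grip_width: 0.0596
grip_force: 0.0
```

```bash
python3 -c "
from h import *
go(.559,.0517,.17,.148+np.pi)
crop('top',210,145,200,130,4,'c2.png')"
```

```text
t 10.17 pos [ 0.455  -0.2224  0.1718] F [ 0.3  0.4 -0.3] w 0.0596 gf 0.0
q [-0.45  0.09 -0.21  1.27  0.   -0.6 ] shift shares [-0.2389  0.4262  0.0027] turn shares [-0.0061  0.009   0.0006]
```

View pics/c2.png

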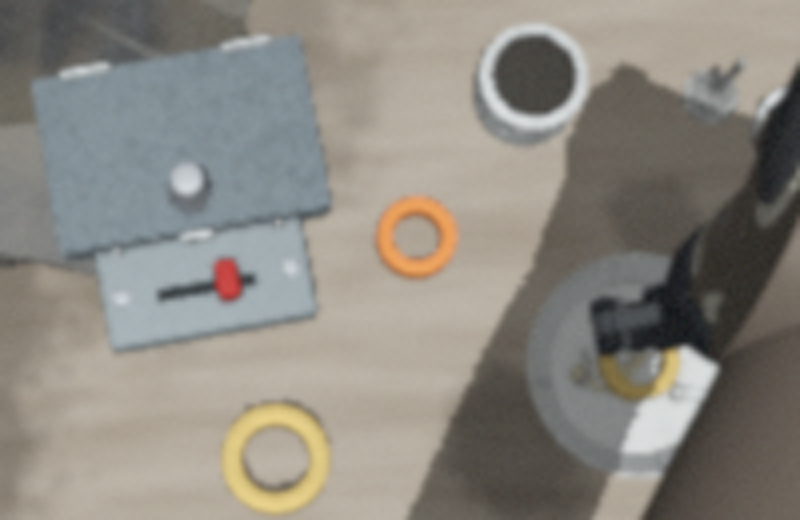

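Ring lies at the dish's middle (crop 640,365 vs dish 638,363); slide still home, post top at (188,180). Back to the post.

{"name": "arm_command", "arguments": {"moves": [[[0,0,0,-0.02,0.0355,0,0.4],[0,0,0,-0.02,0.0355,0,0.4],[0,0,0,-0.02,0.0355,0,0.4],[0,0,0,-0.02,0.0355,0,0.4],[0,0,0,-0.02,0.0355,0,0.4],[0,0,0,-0.02,0.0355,0,0.4],[0,0,0,-0.02,0.0355,0,0.4],[0,0,0,-0.02,0.0355,0,0.4],[0,0,0,-0.02,0.0355,0,0.4],[0,0,0,-0.02,0.0355,0,0.4],[0,0,0,-0.02,0.0355,0,0.4],[0,0,0,-0.02,0.0355,0,0.4],[0,0,0,0,0,0,0.4],[0,0,0,0,0,0,0.4]]]}}

```text
time_s: 11.38
ee_pos: [0.5575, 0.0532, 0.1668]
orientation: [0.236, -3.129, 0.0]
contact_force: [0.0, 0.0, -0.3]
grip_width: 0.0597
grip_force: 0.0
```

```bash
python3 -c "
from h import *
go(.559,.0517,.058,.148+np.pi)"
```

```text
t 11.38 pos [0.5575 0.0532 0.1668] F [ 0.   0.  -0.3] w 0.0597 gf 0.0
q [ 0.1   0.2  -0.09  1.28 -0.   -0.06] shift shares [-0.0028 -0.0028  0.1814] turn shares [-0.     -0.0072  0.005 ]
```

{"name": "arm_command", "arguments": {"moves": [[[0,0,0,-0.0028,-0.0028,0.03,0.4],[0,0,0,0,0,0.03,0.4],[0,0,0,0,0,0.03,0.4],[0,0,0,0,0,0.03,0.4],[0,0,0,0,0,0.03,0.4],[0,0,0,0,0,0.03,0.4],[0,0,0,0,0,0,0],[0,0,0,0,0,0,-0.4],[0,0,0,0,0,0,-0.7],[0,0,0,0,0,0,-0.8],[0,0,0,0,0,0,-0.9],[0,0,0,0,0,0,-0.9],[0,0,0,0,0,0,-0.9],[0,0,0,0,0,0,-0.9]]], "grip_force": 50}}

```text
time_s: 12.55
ee_pos: [0.56, 0.0522, 0.062]
orientation: [-0.234, 3.133, 0.005]
contact_force: [-2.6, 5.8, -1.7]
grip_width: 0.0189
grip_force: 48.8
```

```bash
python3 -c "
from h import *
go(.559,.0517,.064,.148+np.pi)"
```

```text
t 12.55 pos [0.56   0.0522 0.062 ] F [-2.6  5.8 -1.7] w 0.0189 gf 48.764721751213074
q [ 0.09  0.25 -0.27  1.06  0.   -0.06] shift shares [ 0.0017 -0.0006 -0.0034] turn shares [0.006  0.001  0.0023]
```

{"name": "arm_command", "arguments": {"moves": [[[0,0,0,0,0,-0.002,-0.9],[0,0,0,0,0,-0.002,-0.9],[0,0,0,0,0,-0.002,-0.9],[0,0,0,0,0,-0.002,-0.9],[0,0,0,0,0,0,-0.9],[0,0,0,0,0,0,-0.9]]]}}

```text
time_s: 13.05
ee_pos: [0.5612, 0.0524, 0.0664]
orientation: [-0.234, 3.131, 0.005]
contact_force: [4.1, 6.5, -7.2]
grip_width: 0.0191
grip_force: 49.1
```

{"name": "arm_command", "arguments": {"moves": [[[0,0,0,0,0,-0.002,-0.9],[0,0,0,0,0,-0.002,-0.9],[0,0,0,0,0,0,-0.9],[0,0,0,0,0,0,-0.9],[0,0,0,0,0,0,-0.9]]]}}

```text
time_s: 13.47
ee_pos: [0.5618, 0.0525, 0.0686]
orientation: [-0.234, 3.13, 0.005]
contact_force: [7.0, 5.9, -10.9]
grip_width: 0.0183
grip_force: 49.1
```

{"name": "arm_command", "arguments": {"moves": [[[0,0.08,0,0,0,0,-0.9],[0,0.08,0,0,0,0,-0.9],[0,0,0,0,0,0,-0.9],[0,0,0,0,0,0,-0.9]]]}}

```text
time_s: 13.8
ee_pos: [0.5607, 0.0523, 0.0695]
orientation: [0.227, -3.054, 0.005]
contact_force: [-2.2, 5.7, 1.1]
grip_width: 0.0191
grip_force: 51.5
```

{"name": "arm_command", "arguments": {"moves": [[[0,0,0,0,0,-0.002,-0.9],[0,0,0,0,0,-0.002,-0.9],[0,0,0,0,0,-0.002,-0.9],[0,0,0,0,0,0,-0.9],[0,0,0,0,0,0,-0.9],[0,0,0,0,0,0,-0.9]]]}}

```text
time_s: 14.3
ee_pos: [0.5609, 0.0523, 0.0703]
orientation: [0.227, -3.053, 0.005]
contact_force: [4.9, 6.9, -18.0]
grip_width: 0.0189
grip_force: 49.6
```

The lid stops hard at ~8 mm rise (0.095 rad) with 18 N: it is caught. Letting it down and releasing.

{"name": "arm_command", "arguments": {"moves": [[[0,0,0,0,0,0.006,-0.9],[0,-0.05,0,0,0,0.003,-0.9],[0,-0.05,0,0,0,0.003,-0.9],[0,-0.06,0,0,0,0.004,-0.9],[0,0,0,0,0,0.001,-0.9],[0,0,0,0,0,0,-0.9],[0,0,0,0,0,0,-0.4],[0,0,0,0,0,0,-0.1],[0,0,0,0,0,0,-0.1],[0,0,0,0,0,0,-0.1],[0,0,0,0,0,-0.03,-0.1],[0,0,0,0,0,-0.05,-0.1],[0,0,0,0,0,-0.05,-0.1],[0,0,0,0,0,0,-1],[0,0,0,0,0,0,-1],[0,0,0,0,0,0,-1]]]}}

```text
time_s: 15.63
ee_pos: [0.5599, 0.0507, 0.1392]
orientation: [-0.232, 3.133, -0.0]
contact_force: [-0.3, 0.2, 0.0]
grip_width: 0.0024
grip_force: 0.0
```

```bash
python3 -c "
from h import *
ex=np.array([np.cos(.148),np.sin(.148),0]);ey=np.array([-ex[1],ex[0],0])
p=np.array([.5593,.0515,0])-.057*ex-(.0135+.007+.0145+.012)*ey
print(p);go(p[0],p[1],.15,.148+np.pi)"
```

```text
[ 0.50985376 -0.00339143  0.        ]
t 15.63 pos [0.5599 0.0507 0.1392] F [-0.3  0.2  0. ] w 0.0024 gf 0.0
q [ 0.09  0.21 -0.14  1.22 -0.   -0.06] shift shares [ 0.0958 -0.0769 -0.018 ] turn shares [-0.0002  0.      0.0002]
```

{"name": "arm_command", "arguments": {"moves": [[[0,0,0,0.024,-0.0193,0,-1],[0,0,0,0.024,-0.0193,0,-1],[0,0,0,0.024,-0.0193,0,-1],[0,0,0,0.024,-0.0193,0,-1],[0,0,0,0,0,0,-1],[0,0,0,0,0,0.04,-1],[0,0,0,0,0,0.04,-1],[0,0,0,0,0,0.03,-1],[0,0,0,0,0,0.03,-1],[0,0,0,0,0,0.02,-1],[0,0,0,0,0,0,-1],[0,0,0,0,0,0,-1]]]}}

```text
time_s: 16.63
ee_pos: [0.5089, -0.0032, 0.0422]
orientation: [0.233, -3.13, -0.001]
contact_force: [0.8, 0.2, 0.3]
grip_width: 0.0002
grip_force: 0.0
```

```bash
python3 -c "
from h import *
go(.50985,-.0034,.042,.148+np.pi)
crop('scene',170,130,160,120,5,'s3.png')"
```

```text
t 16.63 pos [ 0.5089 -0.0032  0.0422] F [0.8 0.2 0.3] w 0.0002 gf 0.0
q [-0.01  0.17 -0.41  0.99  0.   -0.15] shift shares [-0.0015 -0.0006  0.0004] turn shares [ 0.0011 -0.0058  0.0008]
```

View pics/s3.png

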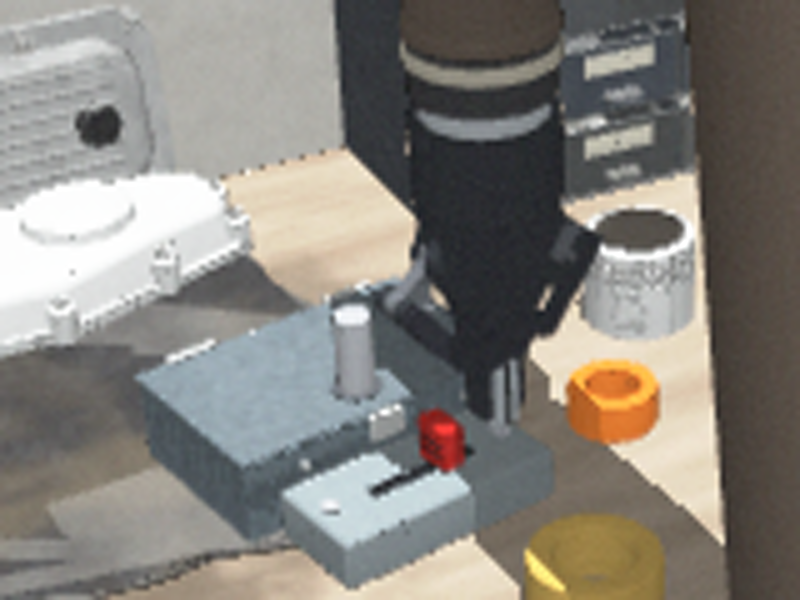

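Shut fingers stand at crop (495,400), just right of the red tab (440,440), lid shut. Pushing along +y.

{"name": "arm_command", "arguments": {"moves": [[[0,0,0,0,0.007,0,-1],[0,0,0,0,0.007,0,-1],[0,0,0,0,0.007,0,-1],[0,0,0,0,0.007,0,-1],[0,0,0,0,0.007,0,-1],[0,0,0,0,0.007,0,-1],[0,0,0,0,0.007,0,-1],[0,0,0,0,0.007,0,-1],[0,0,0,0,0,0,-1]]]}}

```text
time_s: 17.43
ee_pos: [0.505, 0.0305, 0.0438]
orientation: [-0.234, 3.132, 0.001]
contact_force: [1.0, -1.7, 1.9]
grip_width: 0.0001
grip_force: 0.8
```

{"name": "arm_command", "arguments": {"moves": [[[0,0,0,0,0.004,0,-1],[0,0,0,0,0.004,0,-1],[0,0,0,0,0,0,-1],[0,0,0,0,0,0,-1]]]}}

```text
time_s: 17.77
ee_pos: [0.504, 0.0348, 0.0434]
orientation: [0.233, -3.133, -0.001]
contact_force: [2.0, -2.2, 1.8]
grip_width: 0.0
grip_force: 0.9
```

{"name": "arm_command", "arguments": {"moves": [[[0,0,0,0,0.005,0,-1],[0,0,0,0,0.005,0,-1],[0,0,0,0,0,0,-1],[0,0,0,0,0,0,-1]]]}}

```text
time_s: 18.1
ee_pos: [0.5036, 0.0369, 0.0435]
orientation: [-0.229, 3.133, -0.014]
contact_force: [2.8, -17.1, 0.8]
grip_width: -0.0004
grip_force: 8.9
```

{"name": "arm_command", "arguments": {"moves": [[[0,0,0,0,0.005,0,-1],[0,0,0,0,0.005,0,-1],[0,0,0,0,0,0,-1],[0,0,0,0,0,0,-1]]]}}

```text
time_s: 18.43
ee_pos: [0.5035, 0.0376, 0.0437]
orientation: [-0.224, 3.132, -0.033]
contact_force: [5.4, -38.2, 2.1]
grip_width: 0.0001
grip_force: 18.9
```

The slide has hit its end stop (38 N). Backing off, up, and back over the post.

{"name": "arm_command", "arguments": {"moves": [[[0,0,0,0,-0.02,0,-1],[0,0,0,0,-0.02,0,-1],[0,0,0,0,0,-0.05,-1],[0,0,0,0,0,-0.05,-1],[0,0,0,0,0,-0.05,-1],[0,0,0,0,0,-0.05,-1],[0,0,0,-0.03,0.018,0,0],[0,0,0,-0.03,0.018,0,0],[0,0,0,-0.03,0.018,0,0.4],[0,0,0,0,0,0,0.4],[0,0,0,0,0,0,0.4],[0,0,0,0,0,0,0.4]]]}}

```text
time_s: 19.43
ee_pos: [0.5537, 0.0628, 0.1628]
orientation: [0.233, -3.131, -0.001]
contact_force: [0.4, -1.5, 0.1]
grip_width: 0.0598
grip_force: 0.0
```

```bash
python3 -c "
from h import *
go(.5592,.0517,.062,.148+np.pi)
crop('scene',170,130,160,120,5,'s4.png')"
```

```text
t 19.43 pos [0.5537 0.0628 0.1628] F [ 0.4 -1.5  0.1] w 0.0598 gf 0.0
q [ 0.11  0.2  -0.11  1.27  0.   -0.04] shift shares [-0.0067 -0.0198  0.168 ] turn shares [ 0.0014 -0.0039  0.0014]
```

View pics/s4.png

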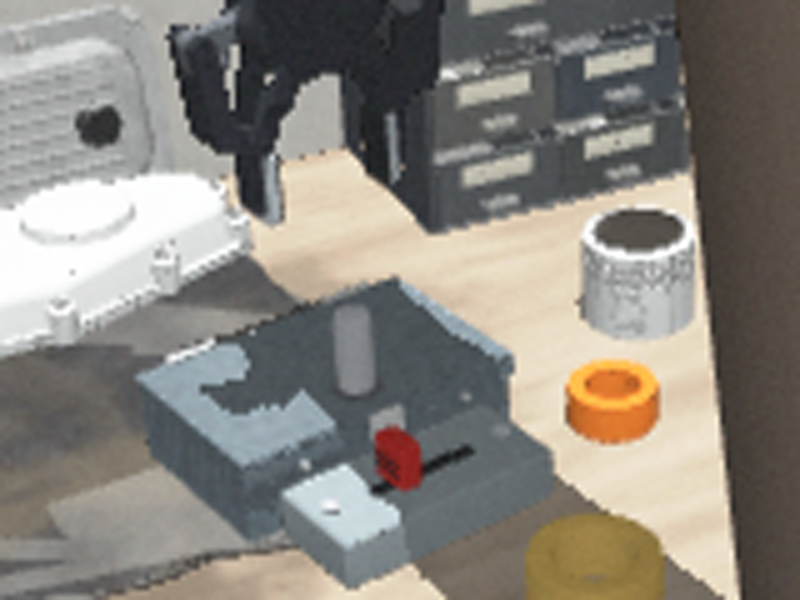

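The tab is now at the left end of its slot (crop 398,460). Gripping the post again.

{"name": "arm_command", "arguments": {"moves": [[[0,0,0,-0.0067,-0.0198,0,0.4],[0,0,0,0,0,0.028,0.4],[0,0,0,0,0,0.028,0.4],[0,0,0,0,0,0.028,0.4],[0,0,0,0,0,0.028,0.4],[0,0,0,0,0,0.028,0.4],[0,0,0,0,0,0.026,0.4],[0,0,0,0,0,0,0],[0,0,0,0,0,0,-0.4],[0,0,0,0,0,0,-0.7],[0,0,0,0,0,0,-0.8],[0,0,0,0,0,0,-0.9],[0,0,0,0,0,0,-0.9],[0,0,0,0,0,0,-0.9],[0,0,0,0,0,0,-0.9]]], "grip_force": 60}}

```text
time_s: 20.73
ee_pos: [0.5606, 0.0523, 0.0653]
orientation: [-0.234, 3.131, 0.002]
contact_force: [-1.9, 3.5, 3.8]
grip_width: 0.0185
grip_force: 58.9
```

{"name": "arm_command", "arguments": {"moves": [[[0,0.06,0,-0.0005,0,-0.0043,-0.9],[0,0.06,0,-0.0005,0,-0.0043,-0.9],[0,0.06,0,-0.0005,0,-0.0043,-0.9],[0,0.06,0,-0.0005,0,-0.0043,-0.9],[0,0.06,0,-0.0005,0,-0.0043,-0.9],[0,0,0,0,0,0,-0.9],[0,0,0,0,0,0,-0.9]]]}}

```text
time_s: 21.32
ee_pos: [0.563, 0.0527, 0.0772]
orientation: [0.223, -2.984, 0.015]
contact_force: [-1.8, 4.6, 1.1]
grip_width: 0.0189
grip_force: 59.5
```

```bash
python3 -c "
from h import *
go(.5592,.0517,.062,.148+np.pi)"
```

```text
t 21.32 pos [0.563  0.0527 0.0772] F [-1.8  4.6  1.1] w 0.0189 gf 59.459747672080994
q [ 0.1   0.37 -0.08  1.27 -0.01 -0.05] shift shares [ 0.0027 -0.0007  0.0261] turn shares [ 0.0026 -0.2983  0.0017]
```

The lid is free (12 mm up, forces small). Continuing along the arc.

{"name": "arm_command", "arguments": {"moves": [[[0,0.08,0,-0.0008,0,-0.0057,-0.9],[0,0.08,0,-0.0008,0,-0.0057,-0.9],[0,0.08,0,-0.0008,0,-0.0057,-0.9],[0,0.08,0,-0.0008,0,-0.0057,-0.9],[0,0.08,0,-0.0008,0,-0.0057,-0.9],[0,0.08,0,-0.0008,0,-0.0057,-0.9],[0,0.08,0,-0.0008,0,-0.0057,-0.9],[0,0,0,0,0,0,-0.9]]]}}

```text
time_s: 21.98
ee_pos: [0.5726, 0.0541, 0.0986]
orientation: [0.201, -2.703, 0.042]
contact_force: [-2.2, 4.9, 4.7]
grip_width: 0.0182
grip_force: 60.3
```

```bash
cat >> h.py <<'E'
def lid():
    s=r.state();M=R.from_rotvec(s['orientation']).as_matrix();ex=np.array([np.cos(.148),np.sin(.148),0])
    tilt=np.arctan2(-M[:,2]@ex,-M[2,2]);h=np.array([.5593,.0517,.053])+.086*ex
    d=s['ee_pos']-h;X,Z=d@ex,d[2];a=np.arctan2(Z,-X)-np.arctan2(.0123,.086)
    print('tool tilt',tilt,'lid',a,'radius',np.hypot(X,Z),'want',np.hypot(.0123,.086),'F',s['contact_force'],'q',s['joint_positions'].round(2),s['time_s'])
E
python3 -c "
from h import *
lid()"
```

```text
tool tilt 0.43217189645315146 lid 0.4197569711190164 radius 0.0856659975747212 want 0.08687514028765651 F [-2.17758379  4.87388324  4.72103298] q [ 0.1   0.62  0.28  1.66 -0.02 -0.04] 21.9833
```

{"name": "arm_command", "arguments": {"moves": [[[0,0.05,0,-0.0013,0,-0.0057,-0.9],[0,0.05,0,-0.0013,0,-0.0057,-0.9],[0,0.05,0,-0.0015,0,-0.0057,-0.9],[0,0.05,0,-0.0017,0,-0.0057,-0.9],[0,0.05,0,-0.0018,0,-0.0057,-0.9],[0,0.05,0,-0.0018,0,-0.0057,-0.9],[0,0,0,0,0,0,-0.9]]]}}

```text
time_s: 22.57
ee_pos: [0.5861, 0.0563, 0.113]
orientation: [0.19, -2.551, 0.055]
contact_force: [-3.1, 5.2, -1.5]
grip_width: 0.0182
grip_force: 59.5
```

```bash
python3 -c "
from h import *
lid()"
```

```text
tool tilt 0.5841406718621815 lid 0.6537623447926368 radius 0.08400040862967481 want 0.08687514028765651 F [-3.11345675  5.17331941 -1.48966691] q [ 0.11  0.79  0.53  1.9  -0.02 -0.04] 22.5667
```

{"name": "arm_command", "arguments": {"moves": [[[0,0,0,-0.0026,0,-0.0055,-0.9],[0,0,0,-0.0028,0,-0.0055,-0.9],[0,0,0,-0.003,0,-0.0055,-0.9],[0,0,0,-0.003,0,-0.0055,-0.9],[0,0,0,0,0,0,-0.9],[0,0,0,0,0,0,-0.9]]]}}

```text
time_s: 23.07
ee_pos: [0.5992, 0.0582, 0.1197]
orientation: [0.19, -2.554, 0.055]
contact_force: [-3.3, 5.0, -10.2]
grip_width: 0.0186
grip_force: 58.9
```

```bash
cat >> h.py <<'E'
def lid2():
    s=r.state();M=R.from_rotvec(s['orientation']).as_matrix();ex=np.array([np.cos(.148),np.sin(.148),0])
    h=np.array([.5593,.0517,.053])+.086*ex;d=s['ee_pos']-.02*M[:,2]-h;X,Z=d@ex,d[2]
    print('lid by grasp pt',np.arctan2(Z,-X)-np.arctan2(.0323,.086),'radius',np.hypot(X,Z),'want',np.hypot(.0323,.086))
E
python3 -c "
from h import *
lid();lid2()
crop('scene',170,110,160,120,5,'s5.png')"
```

```text
tool tilt 0.5813841085001121 lid 0.8294084137037008 radius 0.08077746324820073 want 0.08687514028765651 F [ -3.31518478   5.0322849  -10.21559122] q [ 0.11  0.82  0.61  1.94 -0.02 -0.04] 23.0667
lid by grasp pt 0.8184989111920739 radius 0.09029770057272939 want 0.09186560836352198
```

View pics/s5.png

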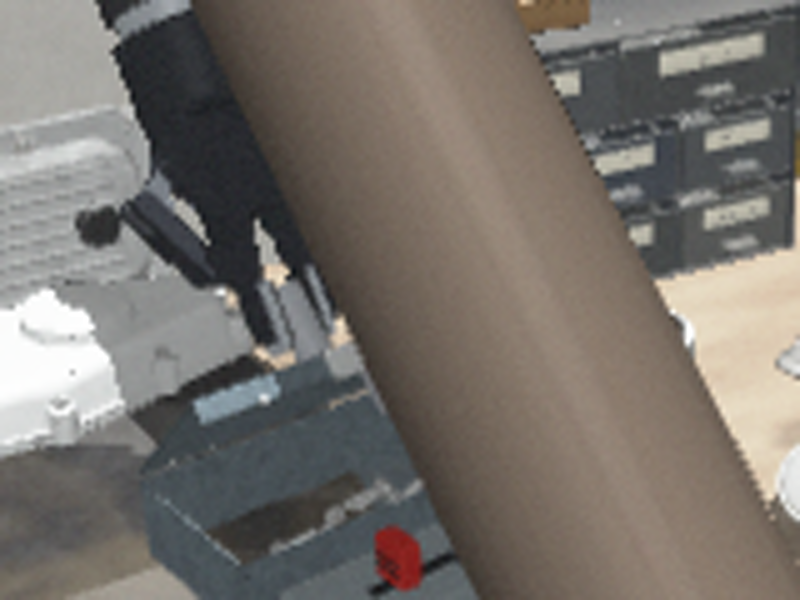

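The lid stands well open (~0.8 rad), the post between the pads at crop (300,310). I'll let it settle, then hand in.

{"name": "arm_command", "arguments": {"moves": [[[0,0,0,0,0,0,-0.9],[0,0,0,0,0,0,-0.9],[0,0,0,0,0,0,-0.9],[0,0,0,0,0,0,-0.9],[0,0,0,0,0,0,-0.9],[0,0,0,0,0,0,-0.9]]]}}

```text
time_s: 23.62
ee_pos: [0.5992, 0.0582, 0.1197]
orientation: [0.19, -2.554, 0.055]
contact_force: [-3.4, 5.0, -9.5]
grip_width: 0.0182
grip_force: 58.9
```

```bash
python3 -c "
from h import *
lid();lid2();s=r.state();print(s['grip_force'],s['grip_width'])
if s['grip_force']>20 and .015<s['grip_width']<.022: print(workorder.sign_off())"
```

```text
tool tilt 0.5811529096664199 lid 0.8287512757465603 radius 0.08077394928976453 want 0.08687514028765651 F [-3.42465597  4.97406656 -9.46647308] q [ 0.11  0.82  0.61  1.94 -0.02 -0.03] 23.6167
lid by grasp pt 0.8179027274638629 radius 0.09028721238801067 want 0.09186560836352198
58.89474391937256 0.018245182141745222
the job is handed in; nothing more can be done
None
```

The job is handed in, with no verdict shown: the brass ring is in the dish, the tug found the lid caught, the red slide was pushed to its end stop, and the lid is held open by its post at about 0.8 rad.

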